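# Close the tea box, then open the descaler's safety cap

## Robot

A 7-joint arm with a two-finger parallel gripper is mounted at the origin on a cart in front of the work surface, level with it; the furniture and walls round the work are solid. World frame = base frame: x ahead of the robot, y to its left, z up, the work surface at z = 0. Lengths are in m, angles in rad, forces in N, time in s.
With the tool pointing down it reaches from about 0.4 to 0.85 m from the base axis. Payload 4.5 kg.
Tool frame: the origin (TCP) lies at the very end of the fingers, on their centre line; the grasp point (between the pads) lies 19 mm behind it (r.grip_depth is the z of the grasp point in the tool frame, in m); z points along the fingers, y is the line along which they close (so a half turn about z gives the same grasp; the last joint's range is limited). The gripper opens to 88 mm and grips with 3 to 60 N. Pads are 18 mm wide; open, the fingers measure 123 mm over their backs; the gripper's body (75 mm by 187 mm) begins 45 mm behind the grasp point.
Start: joints at [-1.097, 0.689, -0.195, 1.565, 0.157, 0.902, -0.215], TCP at [0.266, 0.566, 0.239] pointing down, gripper open.
Joint ranges: [-3.01, 3.01], [-0.46, 2.08], [-1.47, 1.51], [0.13, 2.56], [-1, 4.14], [0.04, 2.09], [-2.66, 2.66]. Speed limits (rad/s): [2.57, 2.57, 3.14, 3.14, 3.14, 3.14, 3.14].

## Interface

Orientations are given as a unit quaternion [x, y, z, w].
In Python, from plant import r gives the robot as it stands.
- The arm moves only by the tool hand_motion, called after "Request:" as name(argument=value, ...) on one line, values as JSON. Schema: {"type":"object","properties":{"motion":{"type":"array","items":{"type":"array","items":{"type":"array","items":{"type":"number"},"minItems":7,"maxItems":7},"minItems":1,"maxItems":10},"minItems":1,"maxItems":1},"clamp_n":{"type":"number"},"only":{"type":"string"},"quiet":{"type":"boolean"},"lines":{"type":"string"}},"required":["motion"],"additionalProperties":false}. motion is a list that holds a single list of rows (three levels of brackets), with 1 to 10 rows, each of 7 numbers: the opening from 0.0 (shut) to 1.0 (fully open), then dx, dy, dz in m, then a rotation vector rx, ry, rz in rad; each row is the pose to reach, as a shift and turn from the pose commanded when the call began, along the tool's axes at that moment; what a row does not reach only later rows make up. A row lasts 1/10 s, in which the tool goes at most 0.05 m and 0.15 rad, less where a joint would pass 70% of its speed; a pose out of reach is approached as far as the arm can. The fingers move at their own pace and stop on an object; clamp_n is the grip in N (left out, the last holds). Time passes only in rows, so rows that do not move let the fingers close. The tool returns the time, the measured TCP pose, the force, the opening and the grip force at its end. only (a regular expression) keeps the lines of the reply that match it, lines (a string "A,B") keeps lines A to B, and quiet returns only ok. Input that does not fit is refused with a message, and nothing moves.
- r.get_state(): the state, without advancing time (a new reading comes with each control period).
- r.snapshot(name): name is "scene" or "side" or "wrist"; returns the picture (400x640x3 uint8, red, green, blue); there is no depth.
- r.camera_params(name): a dict with "fx", "fy", "cx", "cy" (pixels), "rvec" (rotation vector, rad) and "tvec" (3), from world to camera coordinates, as OpenCV has them. Camera axes: x right, y down, z forward; pixel columns grow to the right and rows downward; lengths in m; the calibration is good to about 2 mm. A picture is of the moment at which its call begins: read the wrist's pose just before it. camera_params takes no time and is no camera call; for the wrist camera it gives the pose at the moment of the call.
- r.finish_job(): hands the job in; it is judged then, once.
The state is a dict: "clock": time; "q": joint angles; "qd": joint speeds; "joint_torque": joint torques, N m; "tool_pos": TCP position; "eef_rot": TCP orientation; "contact_force": force on the tool from outside, world axes, zero at the start; "moment": the same for the moment, N m; "opening": opening from 0.0 (shut) to 1.0 (fully open); "finger_force": force on a finger pad.
Only numpy, scipy, OpenCV 4.12 (cv2) and the standard library are available. Lean on these libraries where they do the work, as an engineer would, in place of code of your own. Each camera call takes 0.05 s, during which the arm holds its last target. There are 200 camera calls.

## Task

The kettle is to be descaled. First lower the lid of the open green tea box until it is shut, so that nothing splashes on the tea; then press the red safety cap of the white descaler bottle down, twist it counter-clockwise (seen from above) while it is down until it comes free, and lift it off. Finish holding the cap in the gripper, upright and about 6 cm above the bottle and straight over it: do not put it down or let go of it, keep the tea box shut, and do not knock over or push about the other things.

Things in the scene. Friction and masses are not known exactly. Their poses are not given: they have to be found in the camera images.
- tea_box: Dark green card tea box, 68 (x) x 98 (y) x 84 (z) mm with the lid shut, full and loose (0.6 kg), standing on a wooden hob cover whose top is at world z = 0.060. Origin: centre of its underside, z up. The lid is hinged along its +x upper edge, which faces away from the robot.
- tea_box_hinge (a point): Middle of the hinge line of the tea box lid: 34 mm along the box's +x and 83 mm above its underside; the hinge line runs along the box's y.
- tea_box_lid (a joint): Angle of the tea box lid in rad: 0 is shut and level, 1.57 stands straight up on the far (+x) edge, at most 1.69. The lid is a flat card 68 mm long from the hinge, 98 mm wide and 2 mm thick; it is light, with a slightly stiff hinge, and stays put when it stands steeply. Push it from its far side towards the box's -x and then down.
- lid_edge (a point): Middle of the free edge of the tea box lid, 68 mm from the hinge line.
- bottle: White descaler bottle with a blue band, 72 mm across, round, its shoulder 100 mm high, seated firmly in a heavy black rubber foot 100 mm across that grips the hob cover: it neither slides nor turns. Origin: centre of the foot's underside, z up; world z = 0.060. A black mark on the shoulder shows its +x.
- bottle_mouth (a point): Centre of the top of the bottle's neck, 129.5 mm above the bottle's origin, 6.5 mm below the inside of the closed cap's top.
- cap: Red ribbed push-and-turn cap, loose, round, 55 mm in diameter, 34 mm high, about 40 g; gripped across its diameter from above. Origin: centre of its lower rim, z up. Locked, its origin is 108 mm above the bottle's, the rim 8 mm above the shoulder, and its white pointer (+x) is over the bottle's black mark. It has nearly 2 mm of side play on the neck.
- cap_top (a point): Centre of the cap's top face, 34 mm above its origin. A spring holds the cap up with 4 N; pressed 4 mm it takes about 7 N; it turns only if at least 4 mm down (hard stop at 6.5 mm). Turned counter-clockwise (positive yaw) it passes a tooth and is free from 55 to 125 degrees off the locked direction (best 70 to 90) and lifts straight off. It does not turn clockwise.
- mug: Blue mug standing on the hob cover, 89 x 126 x 97 mm, loose; to be left alone. Origin: centre of its underside.
- salt_jar: Small salt jar with a black top, 41 mm across, 105 mm high, loose, on the hob cover; to be left alone. Origin: centre of its underside.
- jar: Jar with a green lid, 61 x 66 x 107 mm, loose, on the hob cover; to be left alone. Origin: centre of its underside.

How it is judged:
On the way, in this order (a step that is already met when the one before it is completed fails the run):
1. the tea box lid is shut (value of joint tea_box_lid below 0.08 rad), for 0.2 s.
2. the cap is pressed down at least 3 mm, not yet turned (z of cap in the frame of bottle below 0.105 m and angle between the x axis of cap and the x axis of bottle, either way round below 0.4 rad), for 0.05 s.
3. the cap, still on the neck, is twisted past the tooth (angle between the x axis of cap and the x axis of bottle, either way round above 0.8 rad and z of cap in the frame of bottle below 0.113 m and horizontal distance between cap and bottle below 0.005 m), for 0.05 s.
At the end, for the whole second after the job is handed in: Tea box lid under 0.08 rad, box within 5 cm of its start; fingers hold the cap still, tilted under 0.25 rad, rim 32 to 122 mm above its locked height, within 3 cm of the bottle's axis, not touching the bottle; mug, salt jar and jar within 3 cm of their starts (value of joint tea_box_lid below 0.08 rad and z of cap in the frame of bottle between 0.14 and 0.23 m and horizontal distance between cap and bottle below 0.03 m and angle between cap's own z axis and vertical below 0.25 rad and contact force between the fingers and cap above 1 N and contact force between cap and bottle below 0.2 N and linear speed of cap below 0.03 m/s and distance of tea_box from where it was at the start of the episode below 0.05 m and distance of each of mug, salt_jar, jar from where it was at the start of the episode below 0.03 m); the arm keeps its last pose, push and grip.
It fails at once if the tea box is tipped or shoved about (angle between tea_box's own z axis and vertical above 0.3 rad or distance of tea_box from where it was at the start of the episode above 0.06 m).
It fails at once if the mug, salt jar or jar is knocked over or pushed about (distance of any of mug, salt_jar, jar from where it was at the start of the episode above 0.04 m or angle between any of mug, salt_jar, jar's own z axis and vertical above 0.5 rad).
It also fails if it takes over 56 s, if anything falls off the work surface, if the arm or the gripper's body presses on something with over 40 N, if the wrist force passes 120 N, or if a joint passes its speed limit or range.

## Working session

There is one attempt and no reset: what is moved stays moved. The work goes in short steps, Python scripts to look and compute and a tool call to move; the robot and the scene stay as the last step left them, time stands still between calls to the robot, and variables do not carry over. Pictures are saved under pics/ and viewed, at most 10 in all, crops included, and the job is handed in when it is done.

```bash
ls; mkdir -p pics; python3 - <<'E'
from plant import r
import cv2
s=r.get_state();print(s)
for n in("scene","side"):
    cv2.imwrite(f"pics/{n}0.png",r.snapshot(n)[:,:,::-1]); print(n,r.camera_params(n))
E
```

```text
pics
plant.py
{'clock': 0.0, 'q': array([-1.09718828,  0.68997946, -0.19454664,  1.56631741,  0.15730914,
        0.90244982, -0.21511244]), 'qd': array([ 1.67157597e-03, -1.87380742e-03,  3.83467736e-04, -2.53592006e-03,
       -4.84152521e-05,  8.83864717e-04, -5.04372558e-04]), 'joint_torque': array([ 3.47342220e-04, -5.27560937e+01, -1.26675412e+00, -1.53421265e+01,
       -5.26391377e-02,  6.67342290e-03,  1.75157588e-04]), 'tool_pos': array([0.26587363, 0.56496143, 0.23792075]), 'eef_rot': array([ 2.18087289e-01,  9.75928870e-01, -8.68841372e-04, -1.39464626e-04]), 'contact_force': array([-0.12797065, -0.15523362, -0.36546658]), 'moment': array([-0.03508965, -0.03457305, -0.0260584 ]), 'finger_force': 0.0, 'opening': 1.001829037239995}
scene {'fx': 451.74719200490597, 'fy': 451.74719200490597, 'cx': 326.9581743568016, 'cy': 201.20079313343297, 'rvec': array([ 0.93802116, -2.20466916,  1.34709824]), 'tvec': array([0.49840005, 0.24402889, 0.78439139])}
side {'fx': 473.31093256902375, 'fy': 473.31093256902375, 'cx': 317.9503663696582, 'cy': 196.38973809664182, 'rvec': array([ 0.36294052, -2.6766527 ,  1.31295363]), 'tvec': array([0.57194712, 0.12523879, 0.97557101])}
```

View pics/scene0.png

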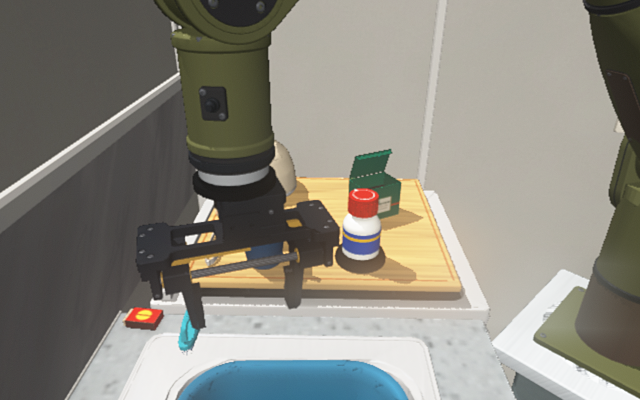

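View pics/side0.png

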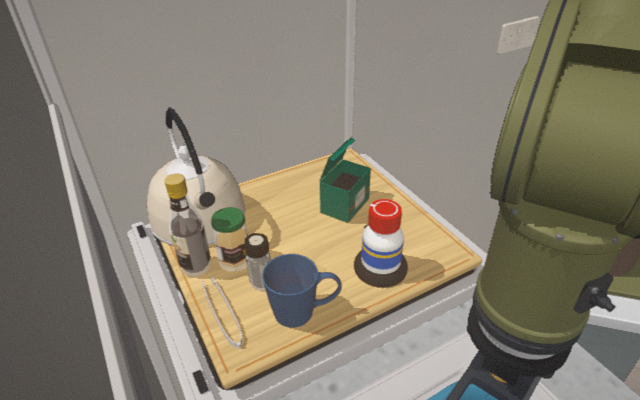

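The scene view shows the cap at about (363,195), with the box behind it at (375,195) and its lid up at (372,162). In the side view the cap is at (385,215), the box at (345,192), the mug at (295,290) and the salt jar at (258,260). I'll triangulate these and take enlarged crops.

```bash
cat > h.py <<'E'
import numpy as np, cv2
from plant import r
from scipy.spatial.transform import Rotation as R
def cam(n):
    p=r.camera_params(n);K=np.array([[p['fx'],0,p['cx']],[0,p['fy'],p['cy']],[0,0,1]])
    M=R.from_rotvec(p['rvec']).as_matrix();return K,M,np.array(p['tvec'])
def ray(n,uv):
    K,M,t=cam(n);d=M.T@np.linalg.solve(K,[*uv,1.]);return -M.T@t,d/np.linalg.norm(d)
def plane(n,uv,z):
    o,d=ray(n,uv);return o+d*(z-o[2])/d[2]
def proj(n,P):
    K,M,t=cam(n);q=K@(M@np.asarray(P,float)+t);return q[:2]/q[2]
def tri(a,b):
    (o1,d1),(o2,d2)=ray('scene',a),ray('side',b)
    A=np.array([d1,-d2]).T;s=np.linalg.lstsq(A,o2-o1,rcond=None)[0]
    p,q=o1+s[0]*d1,o2+s[1]*d2;return (p+q)/2,np.linalg.norm(p-q)
def mask(img,lo,hi,box):
    h=cv2.cvtColor(img,cv2.COLOR_RGB2HSV);m=cv2.inRange(h,lo,hi);k=np.zeros_like(m);x0,y0,x1,y1=box;k[y0:y1,x0:x1]=m[y0:y1,x0:x1];return k
def tool(v):  # world vec -> tool axes
    return R.from_quat(r.get_state()['eef_rot']).inv().apply(v)
E
python3 - <<'E'
from h import *
np.set_printoptions(precision=4,suppress=True)
S={n:cv2.imread(f'pics/{n}0.png')[:,:,::-1] for n in('scene','side')}
c={}
for n,b in(('scene',(335,180,395,225)),('side',(355,190,415,240))):
    m=mask(S[n],(0,150,90),(8,255,255),b)|mask(S[n],(172,150,90),(180,255,255),b)
    x=cv2.findContours(m,0,1)[0];x=max(x,key=cv2.contourArea);c[n]=cv2.minEnclosingCircle(x)[0];print(n,cv2.boundingRect(x),c[n])
    print('campos',ray(n,(0,0))[0])
print('cap',tri(c['scene'],c['side']))
print('tops plane',plane('scene',(363,195),.202),plane('side',(385,210),.202))
a=cv2.resize(S['scene'][140:260,325:425],None,fx=4,fy=4,interpolation=2)
b=cv2.resize(S['side'][130:250,315:415],None,fx=4,fy=4,interpolation=2)
cv2.imwrite('pics/crop.png',np.hstack([a,b])[:,:,::-1])
E
```

```text
scene (348, 188, 31, 30) (362.8837890625, 202.1373291015625)
campos [-0.0618  0.7701  0.5713]
side (368, 199, 34, 35) (384.6111145019531, 215.92222595214844)
campos [0.3468 0.8234 0.7045]
cap (array([0.4161, 0.2011, 0.1852]), np.float64(0.00022595724438789603))
tops plane [0.414  0.2043 0.202 ] [0.4158 0.2059 0.202 ]
```

View pics/crop.png

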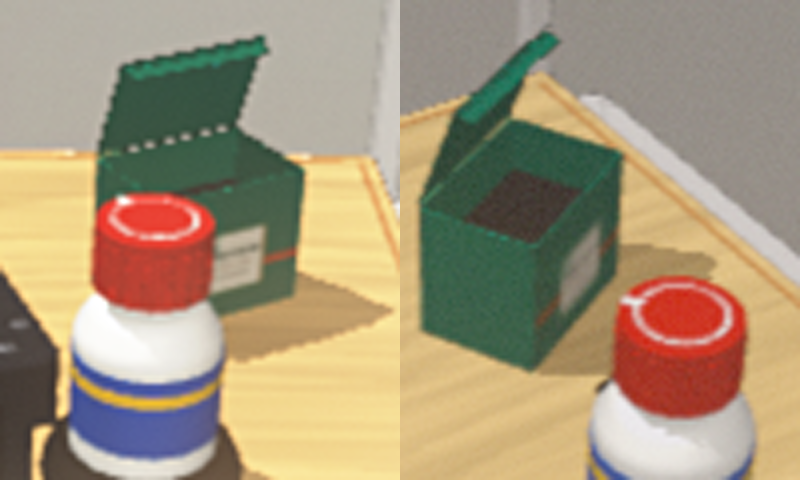

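The cap top is at scene (363,195) and side (385,209). Its white pointer faces left, away from the camera, towards +x. In the crop, the box top corners are at side (422,200), (530,240), (622,155) and (515,122), and the lid's free edge runs (465,115)-(555,38).

```bash
python3 - <<'E'
from h import *
np.set_printoptions(precision=4,suppress=True)
sd=lambda u,v:(315+(u-400)/4,130+v/4); sc=lambda u,v:(325+u/4,140+v/4)
C=[plane('side',sd(*p),.143) for p in((422,200),(530,240),(622,155),(515,122))]
print(np.array(C)); print([np.linalg.norm(C[i]-C[(i+1)%4]) for i in range(4)],np.mean(C,0))
for i in(0,1): 
    d=C[3-i]-C[i];print('yaw y-axis',np.degrees(np.arctan2(d[1],d[0])))
print('bottom side',plane('side',sd(532,368),.06),'scene BR',plane('scene',sc(297,297),.06),'scene TR',plane('scene',sc(302,170),.143),plane('scene',sc(98,157),.143))
for a,b in(((125,72),(465,118)),((267,42),(556,36))): print('lid',tri(sc(*a),sd(*b)))
print('pointer',plane('scene',sc(122,200),.202),plane('side',sd(628,300),.202))
print('mark',plane('side',sd(601,387),.16))
# others
print('mug rim',plane('side',(292,275),.157),'handle',plane('side',(333,283),.11),'salt',plane('side',(257,242),.165),'jar',plane('side',(229,219),.167), 'kettle', plane('side',(195,165),.24))
s=r.get_state();print(s['tool_pos'],R.from_quat(s['eef_rot']).as_matrix())
E
```

```text
[[ 0.5666  0.0711  0.143 ]
 [ 0.5058  0.0904  0.143 ]
 [ 0.476   0.0058  0.143 ]
 [ 0.5376 -0.0108  0.143 ]]
[np.float64(0.06379491093536936), np.float64(0.08960520204032821), np.float64(0.06379264033533974), np.float64(0.08689505595393453)] [0.5215 0.0391 0.143 ]
yaw y-axis -109.48234630144067
yaw y-axis -109.38585732941178
bottom side [0.503 0.09  0.06 ] scene BR [ 0.4728 -0.0004  0.06  ] scene TR [0.4743 0.0051 0.143 ] [0.5638 0.0768 0.143 ]
lid (array([0.5411, 0.0827, 0.2036]), np.float64(0.0009259576699714346))
lid (array([ 0.5154, -0.0065,  0.2035]), np.float64(0.0025644098931564938))
pointer [0.4373 0.1991 0.202 ] [0.4393 0.1983 0.202 ]
mark [0.447  0.2085 0.16  ]
mug rim [0.5353 0.3461 0.157 ] handle [0.4799 0.3045 0.11  ] salt [0.6124 0.2978 0.165 ] jar [0.6814 0.2572 0.167 ] kettle [0.7566 0.213  0.24  ]
[0.2659 0.565  0.238 ] [[-0.9049  0.4257 -0.0006]
 [ 0.4257  0.9049 -0.0015]
 [-0.0001 -0.0016 -1.    ]]
```

```bash
python3 - <<'E'
from h import *
np.set_printoptions(precision=4,suppress=True)
for n,p in(('board far corner',(350,150)),('board right',(480,258)),('board nearleft',(222,382)),('ledge corner',(352,140)),('kettle base',(200,270))): print(n,plane('side',p,.06))
b=lambda u,v,z:print(u,plane('side',v,z))
b('kettle top',(185,155),.25)
E
```

```text
board far corner [ 0.5617 -0.1854  0.06  ]
board right [0.2381 0.1281 0.06  ]
board nearleft [0.6014 0.492  0.06  ]
ledge corner [ 0.5676 -0.235   0.06  ]
kettle base [0.739  0.2942 0.06  ]
kettle top [0.7806 0.2014 0.25  ]
```

Request:
hand_motion(motion=[[[0,0,0,-0.035,0,0,0],[0,-0.1,-0.07,-0.035,0,0,-0.05],[0,-0.5166,-0.36,-0.035,0,0,-0.1],[0,-0.5166,-0.36,-0.035,0,0,-0.1],[0,-0.5166,-0.36,-0.035,0,0,-0.1],[0,-0.5166,-0.36,-0.035,0,0,-0.1]]], clamp_n=20)

```text
clock: 0.7
tool_pos: [0.3913, 0.3468, 0.2735]
eef_rot: [0.169, 0.986, -0.0, -0.0]
contact_force: [1.1, 0.0, 0.5]
opening: 0.48
finger_force: 0.0
```

Request:
hand_motion(motion=[[[0,-0.287,-0.245,0,0,0,0],[0,-0.287,-0.245,0,0,0,0],[0,-0.287,-0.245,0,0,0,0],[0,-0.287,-0.245,0,0,0,0],[0,-0.287,-0.245,0,0,0,0],[0,-0.287,-0.245,0,0,0,0],[0,-0.287,-0.245,0,0,0,0],[0,-0.287,-0.245,0,0,0,0],[0,-0.287,-0.245,0,0,0,0]]])

```text
clock: 1.6
tool_pos: [0.5812, 0.0161, 0.2729]
eef_rot: [0.173, 0.985, -0.002, 0.0]
contact_force: [-0.4, 1.0, 0.3]
opening: 0.005
finger_force: 0.0
```

```bash
python3 - <<'E'
from h import *
for n in("scene","side"): cv2.imwrite(f"pics/{n}1.png",r.snapshot(n)[:,:,::-1])
a,b=[cv2.imread(f"pics/{n}1.png") for n in("scene","side")]
cv2.imwrite("pics/b1.png",np.hstack([a[50:350,250:500],b[50:350,200:500]]))
s=r.get_state();print(s['tool_pos'],s['q'])
E
```

```text
[0.57931709 0.0220825  0.27316989] [ 0.03766747  0.59287955 -0.26163025  1.66073354  0.1826163   0.91319107
  0.93650797]
```

View pics/b1.png

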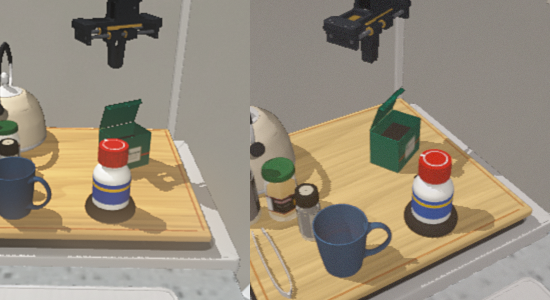

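Everything is clear, with the closed fingers above and behind the lid at about (365,110) in the scene view. Next I descend behind the lid and sweep over it.

Request:
hand_motion(motion=[[[0,0,0,0.045,0,0,0],[0,0,0,0.085,0,0,0],[0,0.015,0,0.085,0,0,0],[0,0.03,0,0.085,0,0,0],[0,0.045,0,0.085,0,0,0],[0,0.06,0,0.09,0,0,0],[0,0.07,0,0.095,0,0,0],[0,0.073,0,0.105,0,0,0]]])

```text
clock: 2.5
tool_pos: [0.5102, 0.0488, 0.1695]
eef_rot: [0.167, 0.986, 0.001, 0.001]
contact_force: [1.1, -2.0, 1.7]
opening: 0.004
finger_force: 1.1
```

Request:
hand_motion(motion=[[[0,0.002,0,0.01,0,0,0],[0,0.004,0,0.014,0,0,0],[0,0.004,0,0.016,0,0,0],[0,0.004,0,0.018,0,0,0]]])

```text
clock: 2.9
tool_pos: [0.5067, 0.0484, 0.1505]
eef_rot: [0.169, 0.986, 0.0, -0.0]
contact_force: [-0.2, 0.5, 0.6]
opening: 0.004
finger_force: 0.1
```

```bash
python3 - <<'E'
from h import *
for n in("scene","side"): cv2.imwrite(f"pics/{n}2.png",r.snapshot(n)[:,:,::-1])
a,b=[cv2.imread(f"pics/{n}2.png") for n in("scene","side")]
cv2.imwrite("pics/b2.png",cv2.resize(np.hstack([a[100:300,300:450],b[100:300,280:430]]),None,fx=2.5,fy=2.5))
E
```

```text
(no output)
```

View pics/b2.png

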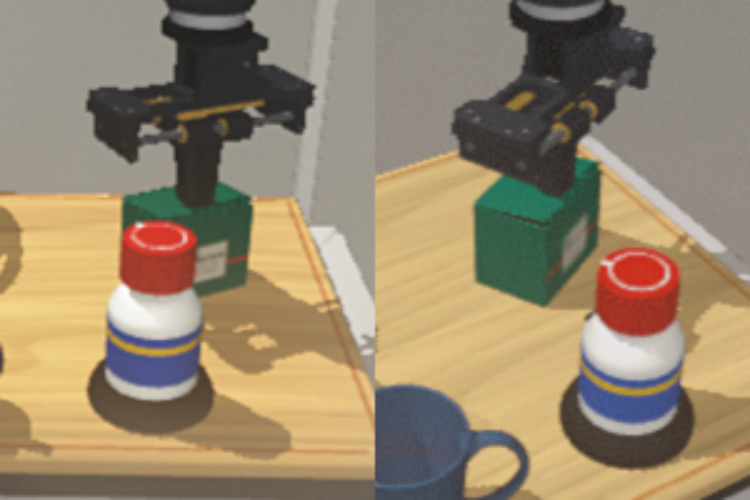

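The lid is nearly down: at scene (375,175) the fingers rest on it. I'll press it shut in small steps.

Request:
hand_motion(motion=[[[0,0.002,0,0.002,0,0,0],[0,0.002,0,0.004,0,0,0],[0,0.002,0,0.006,0,0,0],[0,0.002,0,0.007,0,0,0],[0,0.002,0,0.007,0,0,0]]])

```text
clock: 3.5
tool_pos: [0.5052, 0.0486, 0.1444]
eef_rot: [0.169, 0.986, -0.0, 0.0]
contact_force: [-2.6, -0.6, 9.6]
opening: 0.003
finger_force: 4.7
```

Request:
hand_motion(motion=[[[0,0,0,0.001,0,0,0],[0,0,0,0.001,0,0,0],[0,0,0,0.001,0,0,0],[0,0,0,-0.02,0,0,0],[1,0,0,-0.07,0,0,0],[1,0,0,-0.12,0,0,0]]])

```text
clock: 4.1
tool_pos: [0.5043, 0.0484, 0.2645]
eef_rot: [0.169, 0.986, -0.0, -0.001]
contact_force: [1.6, -0.6, -0.3]
opening: 0.166
finger_force: 0.0
```

```bash
python3 - <<'E'
from h import *
np.set_printoptions(precision=4,suppress=True)
I={n:r.snapshot(n) for n in("scene","side")}
a,b=[I[n][:,:,::-1] for n in I]
cv2.imwrite("pics/b3.png",cv2.resize(np.hstack([a[130:250,320:430],b[130:250,310:420]]),None,fx=3.6,fy=3.6,interpolation=2))
s=r.get_state();print(s['tool_pos'],s['q'],tool(np.array([.416,.2025,.25])-s['tool_pos']),R.from_quat(s['eef_rot']).as_matrix())
# cap by circle fit of top face: white ring mask centre and red extents
for n,bx in(('scene',(335,180,395,225)),('side',(355,190,415,240))):
    m=mask(I[n],(0,150,90),(8,255,255),bx)|mask(I[n],(172,150,90),(180,255,255),bx)
    h=cv2.convexHull(max(cv2.findContours(m,0,1)[0],key=cv2.contourArea))
    # project model extremes: compare bbox with predicted cap cylinder
    for P in((.416,.2025),(.416,.2015),(.416,.2035)):
        t=np.linspace(0,6.28,60);pp=np.array([proj(n,(P[0]+.0275*np.cos(k),P[1]+.0275*np.sin(k),z)) for k in t for z in(.168,.202)])
        print(n,P,pp.min(0),pp.max(0),cv2.boundingRect(h))
E
```

```text
[0.509  0.0494 0.2695] [-0.0129  0.4999 -0.2681  1.8739  0.1828  0.7789  0.8516] [0.1389 0.1131 0.0187] [[-0.9426  0.3338  0.0121]
 [ 0.3339  0.9426  0.0023]
 [-0.0107  0.0063 -0.9999]]
scene (0.416, 0.2025) [347.1493 187.7795] [377.9497 217.9348] (348, 188, 31, 30)
scene (0.416, 0.2015) [347.5169 187.6227] [378.3024 217.7486] (348, 188, 31, 30)
scene (0.416, 0.2035) [346.7812 187.9364] [377.5964 218.1212] (348, 188, 31, 30)
side (0.416, 0.2025) [367.8311 198.6623] [401.8398 234.8537] (368, 199, 34, 35)
side (0.416, 0.2015) [367.9439 198.3176] [401.9236 234.4645] (368, 199, 34, 35)
side (0.416, 0.2035) [367.7181 199.0075] [401.7558 235.2436] (368, 199, 34, 35)
```

View pics/b3.png

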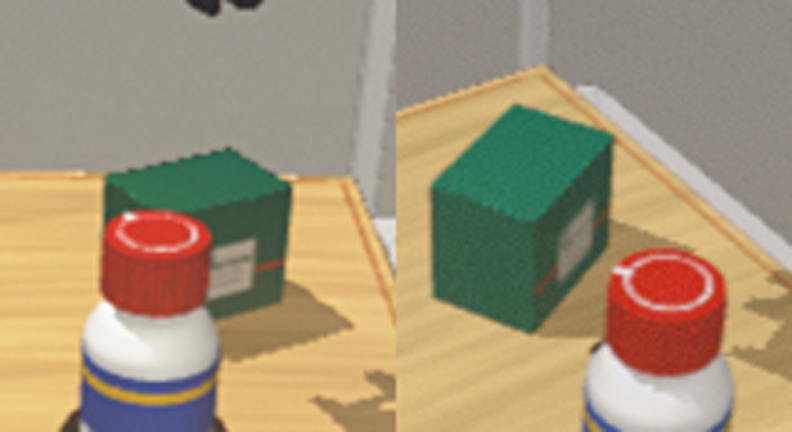

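The box is shut: in the crop its top is flat, at scene (375,180). The cap fits (0.416, 0.202). I'll go above it and check.

Request:
hand_motion(motion=[[[1,0.139,0.112,0,0,0,0],[1,0.139,0.112,0,0,0,0],[1,0.139,0.112,0,0,0,0],[1,0.139,0.112,0,0,0,0],[1,0.139,0.112,0,0,0,0],[1,0.139,0.112,0,0,0,0],[1,0.139,0.112,0,0,0,0]]])

```text
clock: 4.9
tool_pos: [0.4122, 0.1989, 0.2634]
eef_rot: [0.17, 0.985, -0.001, 0.0]
contact_force: [0.4, -1.2, -0.8]
opening: 0.889
finger_force: 0.0
```

```bash
python3 - <<'E'
from h import *
np.set_printoptions(precision=4,suppress=True)
s=r.get_state();I=r.snapshot('wrist');cv2.imwrite('pics/w.png',I[:,:,::-1])
print(s['tool_pos'],s['q'],s['opening'],s['contact_force'],tool(np.array([.416,.202,.166])-s['tool_pos']),R.from_quat(s['eef_rot']).as_matrix()[:,2])
m=mask(I,(0,150,90),(8,255,255),(0,0,640,400))|mask(I,(172,150,90),(180,255,255),(0,0,640,400))
x=max(cv2.findContours(m,0,1)[0],key=cv2.contourArea);print(cv2.boundingRect(x))
t=np.linspace(0,6.28,60);pp=np.array([proj('wrist',(.416+.0275*np.cos(k),.202+.0275*np.sin(k),z)) for k in t for z in(.168,.202)]);print(pp.min(0),pp.max(0)-pp.min(0))
E
```

```text
[0.4122 0.1989 0.2634] [-0.3719  0.4446 -0.2631  2.015   0.1751  0.7038  0.484 ] 0.8886610392642009 [ 0.4024 -1.1927 -0.7915] [-0.0026  0.0043  0.0974] [-0.0002 -0.0012 -1.    ]
(295, 178, 68, 74)
[294.4093 176.5425] [69.736  75.1714]
```

View pics/w.png

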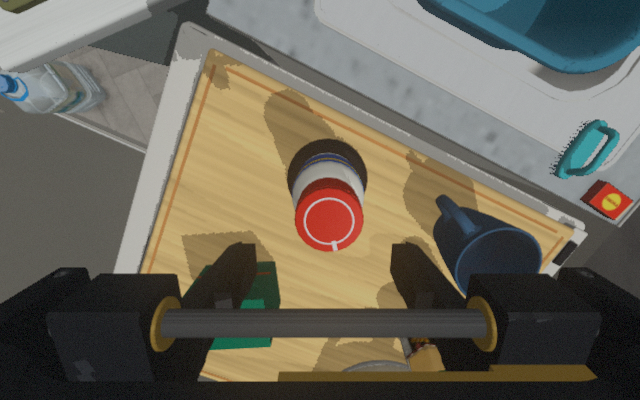

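The wrist view shows the cap at (329,214), between the open fingers and within 2 px of the prediction. Descending and gripping.

Request:
hand_motion(motion=[[[1,-0.0026,0.0043,0,0,0,0],[1,-0.0026,0.0043,0.04,0,0,0],[1,-0.0026,0.0043,0.07,0,0,0],[1,-0.0026,0.0043,0.09,0,0,0],[1,-0.0026,0.0043,0.09,0,0,0],[1,-0.0026,0.0043,0.09,0,0,0]]], clamp_n=40)

```text
clock: 5.55
tool_pos: [0.416, 0.2034, 0.1739]
eef_rot: [0.17, 0.986, -0.0, 0.0]
contact_force: [0.0, -0.9, 0.2]
opening: 0.998
finger_force: 0.0
```

Request:
hand_motion(motion=[[[0,0,0,0,0,0,0],[0,0,0,0,0,0,0],[0,0,0,0,0,0,0],[0,0,0,0,0,0,0],[0,0,0,0,0,0,0],[0,0,0,0,0,0,0]]], clamp_n=40)

```text
clock: 6.15
tool_pos: [0.4153, 0.2032, 0.174]
eef_rot: [0.169, 0.986, -0.0, 0.0]
contact_force: [-0.6, -2.2, 3.5]
opening: 0.617
finger_force: 40.0
```

Request:
hand_motion(motion=[[[0,0,0,0.002,0,0,0],[0,0,0,0.004,0,0,0],[0,0,0,0.0055,0,0,0],[0,0,0,0.0055,0,0,0],[0,0,0,0.0055,0,0,0]]], clamp_n=50)

```text
clock: 6.65
tool_pos: [0.4153, 0.2032, 0.1683]
eef_rot: [0.169, 0.986, -0.0, -0.0]
contact_force: [-0.8, -3.0, 6.8]
opening: 0.617
finger_force: 50.0
```

Request:
hand_motion(motion=[[[0,0,0,0.0005,0,0,0],[0,0,0,0.0005,0,0,-0.1],[0,0,0,0.0005,0,0,-0.2],[0,0,0,0.0005,0,0,-0.3],[0,0,0,0.0005,0,0,-0.4],[0,0,0,0.0005,0,0,-0.5],[0,0,0,0.0005,0,0,-0.5]]])

```text
clock: 7.35
tool_pos: [0.4157, 0.2044, 0.168]
eef_rot: [-0.081, 0.997, 0.001, 0.0]
contact_force: [-1.0, -1.0, 6.8]
opening: 0.61
finger_force: 50.0
```

```bash
python3 - <<'E'
from h import *
s=r.get_state();print(s['moment'],s['contact_force'],s['q'][6])
b=r.snapshot('side')[:,:,::-1];a=r.snapshot('scene')[:,:,::-1]
cv2.imwrite("pics/b4.png",cv2.resize(np.hstack([a[130:260,310:430],b[150:280,330:450]]),None,fx=3.3,fy=3.3,interpolation=2))
E
```

```text
[-0.19916031  0.23312435  0.040538  ] [-0.99891739 -1.04482149  6.79253098] 0.72993398022311
```

View pics/b4.png

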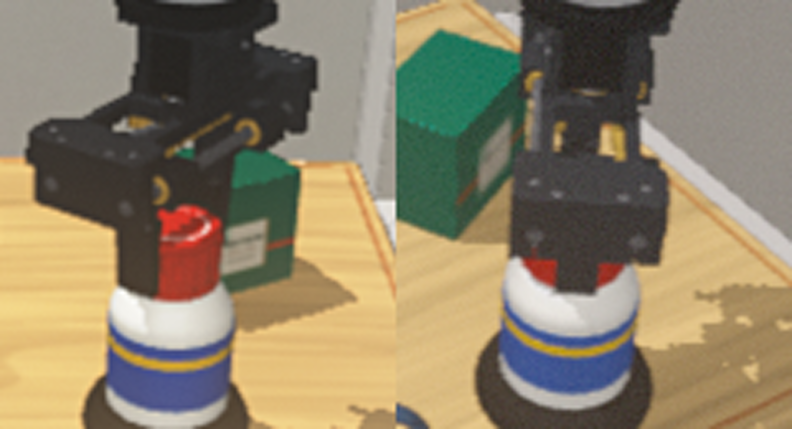

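The cap is gripped and pressed at scene (367,205), and the box is still shut. The twist moment is low, so the cap turns with the gripper. I'll keep twisting.

Request:
hand_motion(motion=[[[0,0,0,0.0005,0,0,-0.1],[0,0,0,0.0005,0,0,-0.2],[0,0,0,0.0005,0,0,-0.3],[0,0,0,0.0005,0,0,-0.4],[0,0,0,0.0005,0,0,-0.5],[0,0,0,0.0005,0,0,-0.5]]])

```text
clock: 8.05
tool_pos: [0.4152, 0.2043, 0.1676]
eef_rot: [-0.325, 0.946, 0.001, 0.0]
contact_force: [-3.2, -0.8, 9.2]
opening: 0.618
finger_force: 50.0
```

```bash
python3 -c "
from h import *
s=r.get_state();print(s['moment'],s['q'])"
```

```text
[-0.24424245  0.37419504  0.08893153] [-0.25194253  0.63924398 -0.47936189  2.10523306  0.57814782  0.52592013
  1.07306545]
```

Request:
hand_motion(motion=[[[0,0,0,0,0,0,-0.1],[0,0,0,0,0,0,-0.2],[0,0,0,0,0,0,-0.3],[0,0,0,0,0,0,-0.4],[0,0,0,0,0,0,-0.4]]])

```text
clock: 8.55
tool_pos: [0.4151, 0.2035, 0.1675]
eef_rot: [-0.507, 0.862, -0.0, -0.0]
contact_force: [-2.7, -2.4, 9.6]
opening: 0.617
finger_force: 50.0
```

```bash
python3 -c "
from h import *
s=r.get_state();print(s['moment'],s['q'])"
```

```text
[-0.49918302  0.39616019  0.0378303 ] [-0.18150943  0.66036993 -0.59474368  2.10222684  0.68163241  0.57707494
  1.36384596]
```

Turned about 80°. Now I lift a little and check the force before going up.

Request:
hand_motion(motion=[[[0,0,0,-0.004,0,0,0],[0,0,0,-0.008,0,0,0],[0,0,0,-0.012,0,0,0],[0,0,0,-0.015,0,0,0],[0,0,0,-0.015,0,0,0]]])

```text
clock: 9.05
tool_pos: [0.4153, 0.2034, 0.1823]
eef_rot: [-0.506, 0.863, -0.0, -0.0]
contact_force: [-0.1, -2.5, 0.6]
opening: 0.617
finger_force: 50.0
```

Request:
hand_motion(motion=[[[0,0,0,-0.012,0,0,0],[0,0,0,-0.025,0,0,0],[0,0,0,-0.04,0,0,0],[0,0,0,-0.052,0,0,0],[0,0,0,-0.054,0,0,0],[0,0,0,-0.054,0,0,0],[0,0,0,-0.054,0,0,0],[0,0,0,-0.054,0,0,0]]])

```text
clock: 9.85
tool_pos: [0.4151, 0.2035, 0.2357]
eef_rot: [-0.506, 0.863, 0.0, -0.001]
contact_force: [0.4, 0.0, 0.1]
opening: 0.618
finger_force: 50.0
```

```bash
python3 - <<'E'
from h import *
b=r.snapshot('side')[:,:,::-1];a=r.snapshot('scene')[:,:,::-1]
cv2.imwrite("pics/b5.png",cv2.resize(np.hstack([a[90:290,300:430],b[90:290,290:450]]),None,fx=2.7,fy=2.7,interpolation=2))
E
```

```text
(no output)
```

View pics/b5.png

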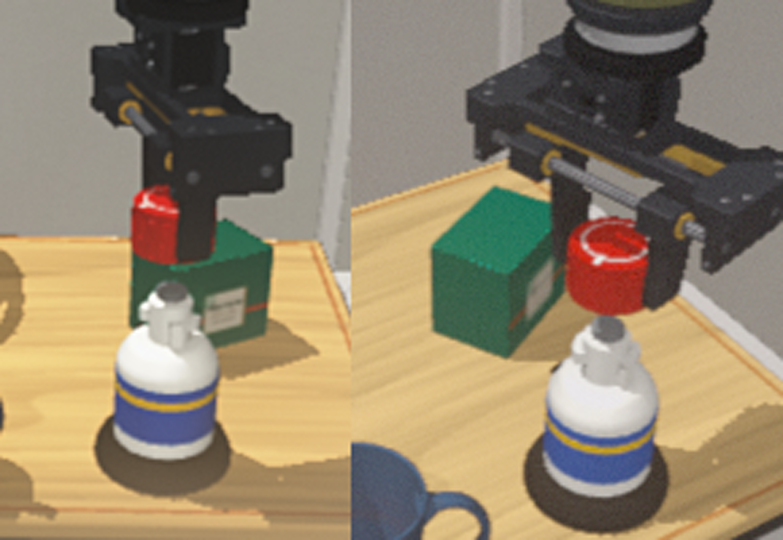

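The cap is held upright at side (385,190), straight over the bare neck, and the box is still shut. Handing in.

```bash
python3 -c "
from plant import r
print(r.finish_job())"
```

```text
the job is handed in; nothing more can be done
None
```

The job is handed in, though no verdict was printed: the tea box is shut and the cap was pressed, twisted about 80° and lifted off, and it is held upright about 6 cm above its locked height, straight over the bottle.

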